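# Fetch the load cell for the compression tester

## Robot

A 7-joint arm with a two-finger parallel gripper is mounted at the origin on the work surface. World frame = base frame: x ahead of the robot, y to its left, z up, the work surface at z = 0. Lengths are in m, angles in rad, forces in N, time in s.
With the tool pointing down it reaches from about 0.425 to 0.875 m from the base axis. Payload 4.7 kg.
Tool frame: the origin (TCP) lies on the centre line of the jaws, within the pads' length; the fingertips stand ahead of it and the grasp point (between the pads) lies 8 mm behind it (ctrl.finger_overhang is the x of the fingertips in the tool frame, in m); x points along the fingers, z is the direction in which the jaws open and shut, and the axes are right-handed (so a half turn about x gives the same grasp; the last joint's range is limited). The gripper opens to 87 mm and grips with 3 to 60 N. Pads are 19 mm wide; open, the fingers measure 117 mm over their backs; the gripper's body (75 mm by 190 mm) begins 51 mm behind the grasp point.
Start: joints at [1.281, 0.321, -0.07, 1.45, 0.023, 1.371, -0.057], TCP at [0.194, -0.62, 0.234] pointing down, gripper open.
Joint ranges: [-2.86, 2.86], [-0.3, 2.09], [-1.38, 1.24], [0.06, 2.45], [-1.56, 4.7], [0.09, 2.05], [-2.69, 2.69]. Speed limits (rad/s): [2.57, 2.57, 3.14, 3.14, 3.14, 3.14, 3.14].

## Interface

Orientations are given as a rotation vector (axis times angle).
In Python, from bench import readout, viewer, job, nets, ctrl gives the robot as it stands.
- The arm moves only by the shell command python3 -m creep 'ROWS' [FORCE]. ROWS is JSON, a list of rows, each an object with "linear": the shift along the tool's x, y, z in m, a list of three; "twist": the turn, a rotation vector about the tool's x, y, z in degrees, a list of three; "fingers": the gripper's target within -1 to 1 (shut at 1, half-way at 0, fully open at -1). A call has 1 to 8 rows; each row is the pose to reach, as a shift and turn from the pose commanded when the call began, along the tool's axes at that moment; what a row does not reach only later rows make up. A row lasts 1/12 s, in which the tool goes at most 41.7 mm and 7.16 degrees, less where a joint would pass 70% of its speed; a pose out of reach is approached as far as the arm can. A call with a gripper value outside its range is refused whole. The fingers move at their own pace and stop on an object; FORCE is the grip in N (left out, the last holds). Time passes only in rows, so rows that repeat a pose let the fingers close. It gives the time, the measured TCP pose, the force and the opening at its end, in the units of the state.
- readout.get_state(): the state, without advancing time (a new reading comes with each control period).
- viewer.get_image(name): name is "side" or "top" or "wrist"; returns (picture, depth): 384x512x3 uint8, red, green, blue; 384x512 float32, m along the optical axis (not along the pixel's ray), 0 where there is no reading.
- viewer.camera_params(name): a dict with "K" (3x3 intrinsics, pixels), "cam_to_world" (4x4, takes a point from camera to world coordinates). Camera axes: x right, y down, z forward; pixel columns grow to the right and rows downward; lengths in m; the calibration is good to about 2 mm. A picture is of the moment at which its call begins: read the wrist's pose just before it. camera_params takes no time and is no camera call; for the wrist camera it gives the pose at the moment of the call.
- job.close_job(): hands the job in, once; it reports no verdict.
Trained networks look in the newest picture that a camera, given by its name, has taken for a name from the list of things; names that differ only in an ending like _2 or _b are one class to them, and where a whole thing is asked for, a point or a joint stands for the part that bears it (a point fixed in the world has none). Each returns a list of dicts, best first, with "conf" (0 to 1); they miss things now and then, are a little off and sometimes report something else, mostly with a low value. They report only what shows in the picture. A call takes as long as a camera call. They do not tell look-alikes from the thing itself.
- nets.boxes_of(camera, label): "centre" ([x, y, z] in m, in world coordinates, good to about 4 mm: the middle of the surface that is visible of it).
- nets.place_of(camera, label): "centre" ([x, y, z] in m, in world coordinates, good to about 4 mm: a listed point, or the origin of a listed thing).
The state is a dict: "time": time; "joint_positions": joint angles; "qd": joint speeds; "joint_torque": joint torques, N m; "position": TCP position; "tool_rot": TCP orientation; "ft_force": force on the tool from outside, world axes, zero at the start; "torque": the same for the moment, N m; "grip_width": opening from 0.0 (shut) to 1.0 (fully open).
Only numpy, scipy, OpenCV 4.12 (cv2) and the standard library are available. Lean on these libraries where they do the work, as an engineer would, in place of code of your own. Each camera call takes 0.05 s, during which the arm holds its last target.

## Task

The instrument case stands ajar: push its lid up and back past its balance point so that it stays open by itself. Then lift out the load cell (the taller round part, with the domed button on top, not the plain spacer beside it) and set it down gently, upright, inside the smallest ring at the centre of the ringed steel platen. Leave the lid open.

Things in the scene. Friction and masses are not known exactly. Their poses are not given: they have to be found in the camera images.
- case: Black clamshell case, fixed; base 130 (x) x 190 (y) x 40 mm high. Origin: centre of its underside; x points from its front to the hinge. Hinge line along y at x = +65, z = 40 mm. Inside, foam with its top 24 mm above the table has two round pockets at x = 0, y = +42 and -42 mm: one holds the load cell, the other a plain spacer (diameter 40, 40 mm tall). Both stick out of the foam.
- lid (a joint): Angle of the lid, a 190 mm wide, 30 mm deep shell of 0.2 kg on a loose hinge. 0: resting ajar on a stop, 45 degrees up, front rim raised; grows as it goes up and back; 0.785: upright; 1.134: open stop. Below its balance point (about 0.47) it falls back to ajar, beyond it falls open and stays.
- lid_tab (a point): Lower corner of the thumb tab in the middle of the lid's front rim, 142 mm from the hinge line. The tab is 44 mm wide along the hinge and 6 mm thick. Moves with the lid; ajar it is 141 mm above the table, 35 mm to the front of the case's centre, with open space before and below it.
- cell_mid (a point): Centre of the load cell, half-way up: steel canister of diameter 40 mm for its lower 44 mm, then a domed button of diameter 23 mm; 56 mm tall in all, about 0.4 kg; z axis up. It starts upright in one of the case's pockets, 19 mm deep in the foam with 1.5 to 2 mm play, its centre 33 mm above the table.
- platen_centre (a point): Centre of the top face of the fixed square steel platen, 160 x 160 x 22 mm, with three engraved rings; z axis up. The top face is 22 mm above the table. The smallest ring is 72 mm in diameter.
Not all that is in view belongs to the job. Of the things shaped like the case, the black one is meant. Of the things shaped like the part that bears platen_centre, the bare steel one is meant.

How it is judged:
On the way, in this order (a step that is already met when the one before it is completed fails the run):
1. the lid is open beyond upright, with the load cell still in its pocket (value of joint lid above 0.85 rad and z of cell_mid in the frame of case below 0.045 m), for 0.2 s.
2. the load cell is lifted clear of the case, the lid still open (value of joint lid above 0.85 rad and z of cell_mid in the frame of case above 0.07 m), for 0.1 s.
At the end, for the whole second after the job is handed in: The lid stands open beyond upright (lid joint above 0.85), and the load cell stands upright (within 10 degrees) and at rest on the platen, its centre within 18 mm of the platen's centre (value of joint lid above 0.85 rad and horizontal distance between cell_mid and platen_centre below 0.018 m and z of cell_mid in the frame of platen_centre between 0.023 and 0.033 m and angle between cell_mid's own z axis and vertical below 0.17 rad and linear speed of cell below 0.02 m/s); the robot touches nothing.
It fails at once if the load cell is dropped (falls faster than 0.5 m/s, out of the fingers) (linear speed of cell above 0.5 m/s and contact force between cell and the fingers below 0.1 N).
It also fails if it takes over 67 s, if anything falls off the work surface, if the arm or the gripper's body presses on something with over 40 N, if the wrist force passes 120 N, or if a joint passes its speed limit or range.

## Working session

There is one attempt and no reset: what is moved stays moved. The work goes in short steps, Python scripts to look and compute and a shell command to move; the robot and the scene stay as the last step left them, time stands still between calls to the robot, and variables do not carry over. Pictures are saved under pics/ and viewed, and the job is handed in when it is done.

```bash
ls; mkdir -p pics; cat > h.py <<'E'
import numpy as np, cv2
from scipy.spatial.transform import Rotation as R
from bench import readout, viewer, job, nets, ctrl
def snap(cam,fn,crop=None,scale=1):
    im,d=viewer.get_image(cam)
    o=im[:,:,::-1]
    if crop: a,b,c,e=crop; o=o[b:e,a:c]
    if scale!=1: o=cv2.resize(o,None,fx=scale,fy=scale,interpolation=cv2.INTER_CUBIC)
    cv2.imwrite('pics/'+fn,o); return im,d
def w(cam,d,u,v,P=None):
    P=P or viewer.camera_params(cam); K=np.array(P['K']); T=np.array(P['cam_to_world'])
    z=d[v,u]; return (T@np.array([(u-K[0,2])/K[0,0]*z,(v-K[1,2])/K[1,1]*z,z,1]))[:3]
E
python3 - <<'E'
from h import *
s=readout.get_state(); print(s); print(ctrl.finger_overhang, R.from_rotvec(s['tool_rot']).as_matrix().round(3))
snap('top','top0.png'); 
for l in ['case','lid','lid_tab','cell_mid','platen_centre']:
    for f in (nets.boxes_of,nets.place_of):
        try: print(l,f.__name__,[(np.round(r['centre'],3).tolist(),round(r['conf'],2)) for r in f('top',l)])
        except Exception as e: print(l,f.__name__,e)
snap('side','side0.png')
for l in ['case','lid_tab','cell_mid','platen_centre']:
    print(l,[(np.round(r['centre'],3).tolist(),round(r['conf'],2)) for r in nets.place_of('side',l)])
E
```

```text
pics
{'time': 0.0, 'joint_positions': array([ 1.28114649,  0.32183804, -0.07008241,  1.45165436,  0.02260971,
        1.37079429, -0.0568505 ]), 'qd': array([-2.72811407e-05,  2.84507682e-04,  7.19957363e-04,  6.97805381e-04,
        8.86810516e-05, -1.81871880e-04, -8.80959301e-05]), 'joint_torque': array([ 2.95776736e-04, -4.91292143e+01, -4.03476460e-01, -3.12529421e+01,
       -6.38942141e-02,  4.39342414e-02,  1.60000941e-04]), 'position': array([ 0.19420764, -0.61976066,  0.23246207]), 'tool_rot': array([ 0.98362395,  1.33939121, -0.9818962 ]), 'ft_force': array([0.18222424, 0.41006825, 0.39878839]), 'torque': array([ 0.00578924, -0.01405873, -0.00670496]), 'grip_width': 1.000652144018768}
0.011 [[-0.001  0.954  0.299]
 [ 0.002  0.299 -0.954]
 [-1.    -0.    -0.002]]
case call [([0.35, 0.213, 0.102], 0.86), ([0.323, -0.258, 0.114], 0.85), ([0.6, 0.22, 0.093], 0.63)]
case call [([0.602, 0.225, 0.003], 0.96), ([0.34, 0.224, -0.004], 0.88), ([0.306, -0.264, 0.002], 0.62)]
lid call [([0.329, -0.252, 0.123], 0.9), ([0.623, 0.231, 0.126], 0.72), ([0.369, 0.22, 0.12], 0.62), ([0.6, 0.
[... 200 characters left out ...]
([0.307, 0.219, 0.136], 0.98), ([0.567, 0.218, 0.138], 0.9), ([0.268, -0.275, 0.14], 0.72)]
cell_mid call []
cell_mid call [([0.592, 0.264, 0.035], 0.49)]
platen_centre call [([0.574, -0.213, 0.023], 0.92), ([0.311, -0.539, 0.025], 0.88)]
platen_centre call [([0.576, -0.215, 0.023], 0.78), ([0.312, -0.54, 0.021], 0.64)]
case [([0.3, -0.265, 0.003], 0.82), ([0.599, 0.223, -0.001], 0.61)]
lid_tab [([0.262, -0.271, 0.138], 0.81), ([0.565, 0.22, 0.143], 0.72), ([0.599, 0.222, -0.001], 0.7), ([0.307, 0.218, 0.141], 0.61)]
cell_mid [([0.601, 0.22, -0.0], 0.6), ([0.594, 0.267, 0.036], 0.57), ([0.568, 0.222, 0.14], 0.34)]
platen_centre [([0.306, -0.547, 0.022], 0.79), ([0.577, -0.219, 0.024], 0.75)]
```

View pics/top0.png

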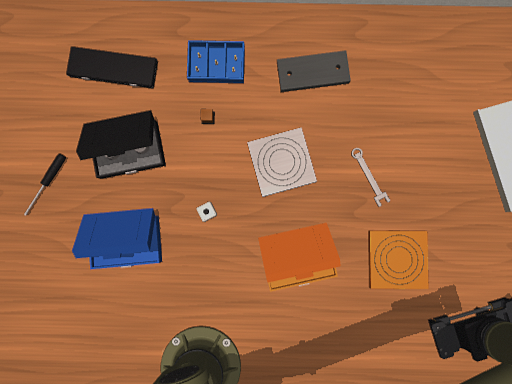

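View pics/side0.png

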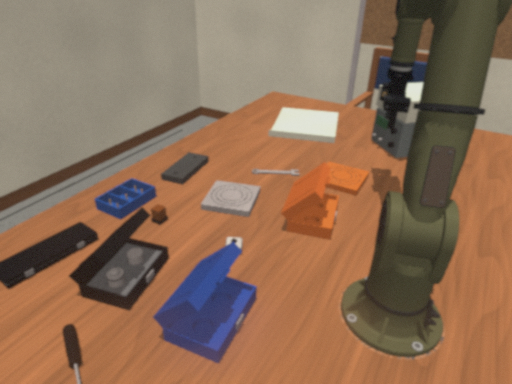

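```bash
python3 - <<'E'
from h import *
im,d=snap('top','topc.png',(60,95,330,285),2.9)
P=viewer.camera_params('top')
for (u,v) in [(98,176),(166,163),(130,171),(82,150),(155,115),(281,161),(150,165),(100,170)]:
    print(u,v,w('top',d,u,v,P).round(3))
im,d=snap('side','sidec.png',(70,180,270,310),4)
P=viewer.camera_params('side')
for (u,v) in [(110,276),(142,254),(80,290),(127,305),(167,255),(232,197)]:
    print(u,v,w('side',d,u,v,P).round(3))
E
```

```text
98 176 [0.522 0.296 0.041]
166 163 [0.567 0.116 0.002]
130 171 [0.539 0.211 0.027]
82 150 [0.579 0.3   0.151]
155 115 [0.705 0.152 0.004]
281 161 [ 0.577 -0.213  0.021]
150 165 [0.556 0.152 0.042]
100 170 [0.541 0.298 0.021]
110 276 [0.595 0.277 0.048]
142 254 [0.596 0.173 0.039]
80 290 [0.64  0.331 0.025]
127 305 [0.519 0.302 0.017]
167 255 [0.561 0.12  0.013]
232 197 [ 0.564 -0.202  0.024]
```

View pics/topc.png

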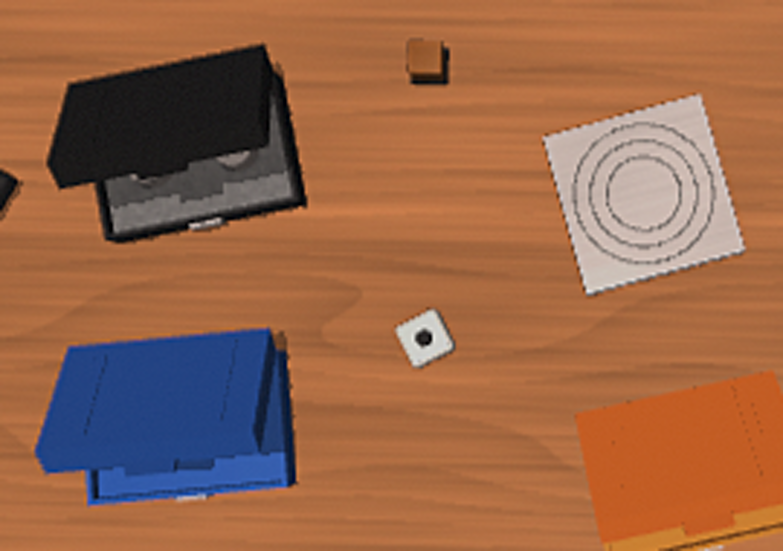

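View pics/sidec.png

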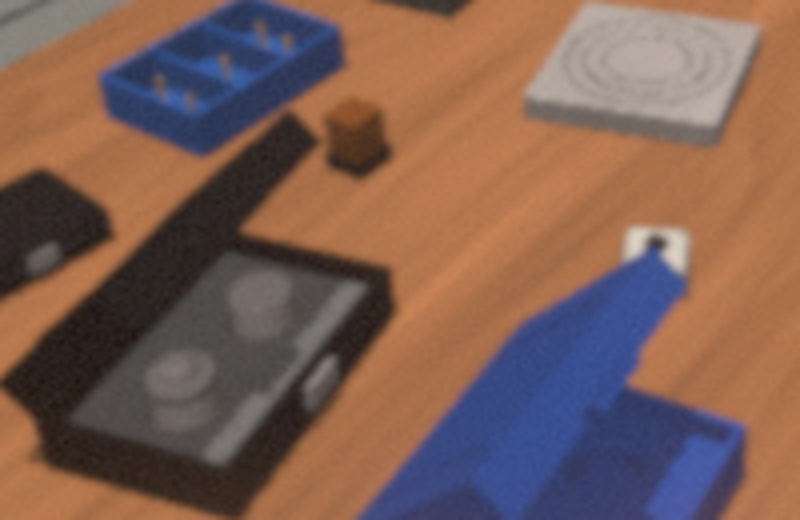

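```bash
cat >> h.py <<'E'
def ray(cam,u,v,z):
    P=viewer.camera_params(cam); K=np.array(P['K']); T=np.array(P['cam_to_world'])
    r=T[:3,:3]@np.array([(u-K[0,2])/K[0,0],(v-K[1,2])/K[1,1],1]); o=T[:3,3]
    return o+r*(z-o[2])/r[2]
E
python3 - <<'E'
from h import *
snap('top','tc2.png',(70,100,175,190),7)
print(viewer.camera_params('top')['cam_to_world'])
E
```

```text
[[ 0.02038485 -0.99734109  0.06996575  0.41715612]
 [-0.99977718 -0.01995088  0.00689587 -0.16031831]
 [-0.00548166 -0.07009073 -0.99752556  1.31576341]
 [ 0.          0.          0.          1.        ]]
```

View pics/tc2.png

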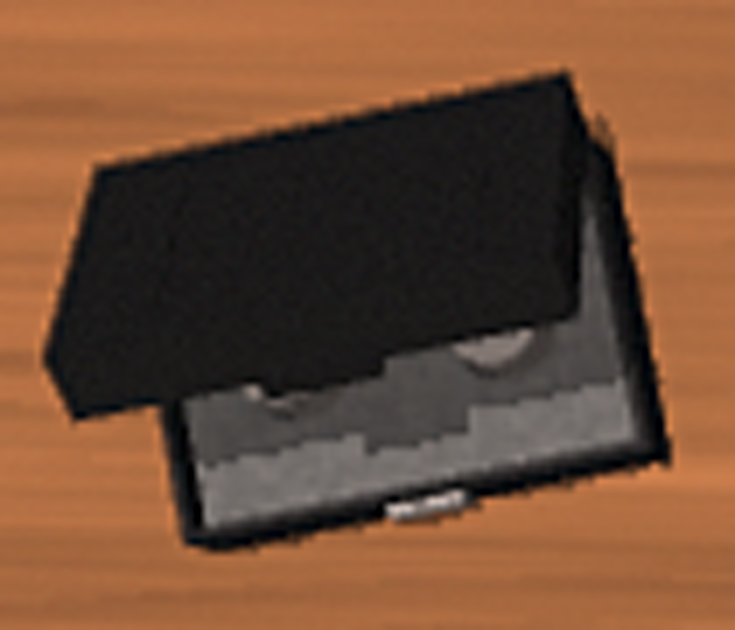

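```bash
python3 - <<'E'
from h import *
for (a,b,z,x0) in [((96.9,177.4),(164.0,163.8),.04,-.065),((81.1,159.7),(152.9,145),.141,-.035)]:
    p=ray('top',*a,z);q=ray('top',*b,z);d=p-q; yaw=np.arctan2(-d[0],d[1]); m=(p+q)/2
    cx=np.array([np.cos(yaw),np.sin(yaw)])
    print(p.round(4),q.round(4),np.linalg.norm(d).round(4),np.degrees(yaw).round(1),'origin',(m[:2]-x0*cx).round(4))
E
```

```text
[0.5182 0.2989 0.04  ] [0.5599 0.1134 0.04  ] 0.1902 12.7 origin [0.6025 0.2204]
[0.555  0.3053 0.141 ] [0.5967 0.122  0.141 ] 0.188 12.8 origin [0.61   0.2214]
```

```bash
cat >> h.py <<'E'
CO=np.array([0.602,0.222]); YAW=np.radians(12.75)
CX=np.array([np.cos(YAW),np.sin(YAW)]); CY=np.array([-np.sin(YAW),np.cos(YAW)])
def cw(x,y,z): return np.r_[CO+x*CX+y*CY,z]
def down(yaw):  # tool y along yaw, x down
    c,s=np.cos(yaw),np.sin(yaw)
    return R.from_matrix(np.array([[0,c,s],[0,s,-c],[-1,0,0]]))
def go(p,yaw=YAW,p0=None):
    s=readout.get_state(); Rt=R.from_rotvec(s['tool_rot']); p0=s['position']
    print('linear',(Rt.inv().apply(np.array(p)-p0)).round(4),'twist',np.degrees((Rt.inv()*down(yaw)).as_rotvec()).round(2),'dist',np.linalg.norm(np.array(p)-p0).round(3))
E
python3 -c "
from h import *
go([0.45,-0.42,0.27]); go([0.6,-0.12,0.27]); go(cw(-.08,0,.2)); print(cw(-.08,0,.2))"
```

```text
linear [-0.0364  0.3038 -0.1146] twist [4.66 0.01 0.  ] dist 0.327
linear [-0.0364  0.5366 -0.356 ] twist [4.66 0.01 0.  ] dist 0.645
linear [ 0.0335  0.5611 -0.6883] twist [4.66 0.01 0.  ] dist 0.889
[0.52397261 0.20434421 0.2       ]
```

```bash
python3 -m creep '[{"linear":[-0.01,0.035,-0.012],"twist":[0,0,0],"fingers":1},{"linear":[-0.02,0.074,-0.028],"twist":[1,0,0],"fingers":1},{"linear":[-0.03,0.112,-0.042],"twist":[2,0,0],"fingers":1},{"linear":[-0.036,0.150,-0.056],"twist":[3,0,0],"fingers":1},{"linear":[-0.036,0.188,-0.070],"twist":[4.66,0,0],"fingers":1},{"linear":[-0.036,0.226,-0.085],"twist":[4.66,0,0],"fingers":1},{"linear":[-0.036,0.264,-0.1],"twist":[4.66,0,0],"fingers":1},{"linear":[-0.036,0.302,-0.114],"twist":[4.66,0,0],"fingers":1}]' 30; python3 -c "
from h import *
go([0.6,-0.12,0.27]); go(cw(-.08,0,.2)); print(readout.get_state()['qd'])"
```

```text
time: 1.57
position: [0.4498, -0.4196, 0.27]
tool_rot: [1.043, 1.305, -1.044]
ft_force: [1.1, -0.7, 0.1]
grip_width: 0.478
linear [-1.000e-04  2.126e-01 -2.590e-01] twist [-0.    0.04 -0.01] dist 0.335
linear [ 0.0696  0.21   -0.5922] twist [-0.    0.04 -0.01] dist 0.632
[-0.57045023  0.16607754 -0.2818283  -0.17939503  0.10413232  0.02893083
 -0.8432188 ]
```

```bash
python3 -m creep '[{"linear":[0,0.026,-0.032],"twist":[0,0,0],"fingers":1},{"linear":[0,0.052,-0.064],"twist":[0,0,0],"fingers":1},{"linear":[0,0.078,-0.096],"twist":[0,0,0],"fingers":1},{"linear":[0,0.104,-0.128],"twist":[0,0,0],"fingers":1},{"linear":[0,0.13,-0.16],"twist":[0,0,0],"fingers":1},{"linear":[0,0.156,-0.192],"twist":[0,0,0],"fingers":1},{"linear":[0,0.182,-0.224],"twist":[0,0,0],"fingers":1},{"linear":[0,0.21,-0.257],"twist":[0,0,0],"fingers":1}]'
python3 -m creep '[{"linear":[0,0,-0.04],"twist":[0,0,0],"fingers":1},{"linear":[0,0,-0.08],"twist":[0,0,0],"fingers":1},{"linear":[0,0,-0.12],"twist":[0,0,0],"fingers":1},{"linear":[0,0,-0.16],"twist":[0,0,0],"fingers":1},{"linear":[0,0,-0.2],"twist":[0,0,0],"fingers":1},{"linear":[0.02,0,-0.24],"twist":[0,0,0],"fingers":1},{"linear":[0.04,0,-0.28],"twist":[0,0,0],"fingers":1},{"linear":[0.06,0,-0.3],"twist":[0,0,0],"fingers":1}]'
python3 -c "
from h import *
go(cw(-.075,0,.136));go(cw(-.075,0,.2)); print(readout.get_state()['qd'].round(2),readout.get_state()['joint_positions'].round(2))"
```

```text
time: 2.23
position: [0.5963, -0.1239, 0.2699]
tool_rot: [1.044, 1.305, -1.044]
ft_force: [1.3, -1.3, 0.5]
grip_width: 0.011
time: 2.9
position: [0.5289, 0.1716, 0.2104]
tool_rot: [1.044, 1.306, -1.038]
ft_force: [-0.0, 0.9, -1.0]
grip_width: 0.003
linear [ 0.0745  0.0073 -0.0329] twist [ 0.21 -0.06 -0.2 ] dist 0.082
linear [ 0.0105  0.0075 -0.033 ] twist [ 0.21 -0.06 -0.2 ] dist 0.035
[-0.41  0.27 -0.17  0.34  0.22 -0.52 -0.68] [ 0.23  0.18 -0.65  1.7   0.11  1.29 -1.8 ]
```

```bash

python3 -m creep '[{"linear":[0.01,0.002,-0.03],"twist":[0,0,0],"fingers":1},{"linear":[0.03,0.002,-0.03],"twist":[0,0,0],"fingers":1},{"linear":[0.05,0.002,-0.03],"twist":[0,0,0],"fingers":1},{"linear":[0.065,0.002,-0.03],"twist":[0,0,0],"fingers":1},{"linear":[0.065,0.002,-0.03],"twist":[0,0,0],"fingers":1}]'
python3 -c "
from h import *
go(cw(-.048,0,.136)); 
snap('side','s1.png',(50,120,350,320),2.6)"
```

```text
time: 3.32
position: [0.5228, 0.1959, 0.1413]
tool_rot: [1.04, 1.31, -1.048]
ft_force: [0.6, -1.7, -0.8]
grip_width: 0.006
linear [ 0.0051  0.035  -0.008 ] twist [0.02 0.03 0.34] dist 0.036
```

View pics/s1.png

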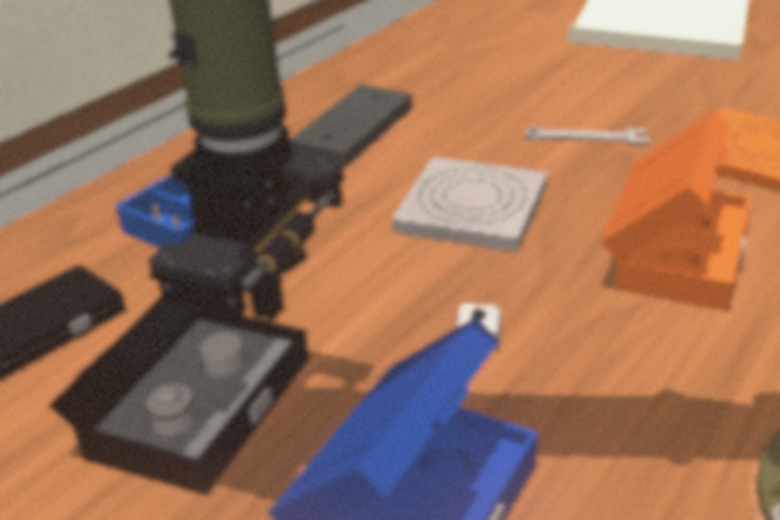

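```bash

python3 -m creep '[{"linear":[0.003,0.012,-0.008],"twist":[0,0,0],"fingers":1},{"linear":[0.003,0.024,-0.008],"twist":[0,0,0],"fingers":1},{"linear":[0.003,0.035,-0.008],"twist":[0,0,0],"fingers":1},{"linear":[0.002,0.045,-0.008],"twist":[0,0,0],"fingers":1},{"linear":[0,0.054,-0.008],"twist":[0,0,0],"fingers":1},{"linear":[0,0.063,-0.008],"twist":[0,0,0],"fingers":1},{"linear":[0,0.072,-0.008],"twist":[0,0,0],"fingers":1},{"linear":[0,0.08,-0.008],"twist":[0,0,0],"fingers":1}]'
python3 -c "
from h import *
go(cw(.035,0,.146)); 
snap('side','s2.png',(50,120,250,320),3)"
```

```text
time: 4.03
position: [0.6025, 0.2223, 0.1451]
tool_rot: [1.045, 1.305, -1.043]
ft_force: [0.8, -0.2, 1.0]
grip_width: 0.009
linear [-0.0009  0.0344  0.0001] twist [-0.03  0.01 -0.07] dist 0.034
```

View pics/s2.png

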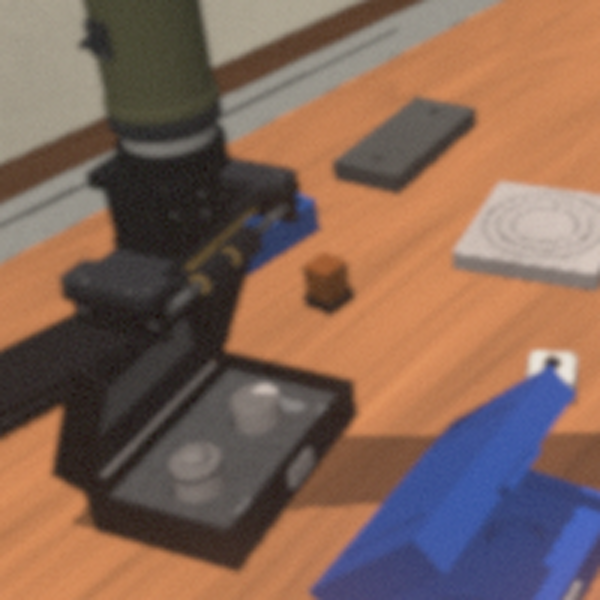

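```bash

python3 -m creep '[{"linear":[-0.001,0.008,0],"twist":[0,0,0],"fingers":1},{"linear":[-0.002,0.016,0],"twist":[0,0,0],"fingers":1},{"linear":[-0.003,0.024,0],"twist":[0,0,0],"fingers":1},{"linear":[-0.004,0.032,0],"twist":[0,0,0],"fingers":1},{"linear":[-0.005,0.039,0],"twist":[0,0,0],"fingers":1},{"linear":[-0.005,0.044,0],"twist":[0,0,0],"fingers":1},{"linear":[-0.005,0.044,0],"twist":[0,0,0],"fingers":1},{"linear":[-0.005,0.044,0],"twist":[0,0,0],"fingers":1}]'
python3 -c "
from h import *
go(cw(.035,0,.146)); 
snap('side','s3.png',(50,120,250,320),3)"
```

```text
time: 4.75
position: [0.6442, 0.232, 0.1492]
tool_rot: [1.043, 1.307, -1.044]
ft_force: [1.1, 0.1, 0.7]
grip_width: 0.004
linear [ 0.0033 -0.0083  0.0005] twist [-0.   -0.01  0.04] dist 0.009
```

View pics/s3.png

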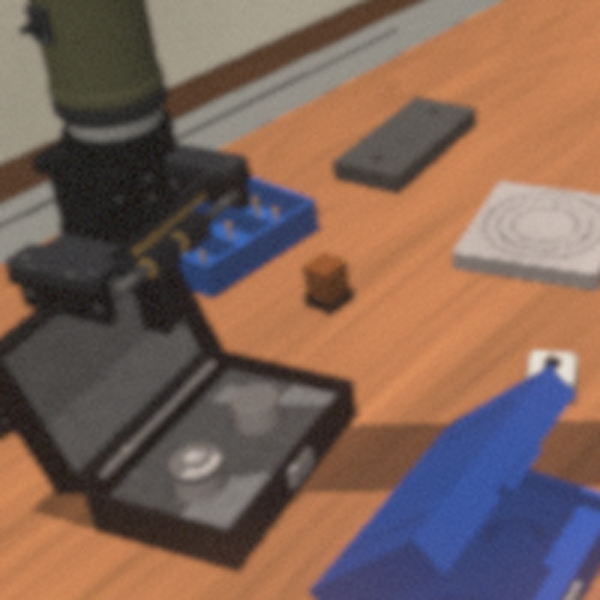

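```bash

python3 -c "
from h import *
go(cw(0,.042,.2))"
python3 -m creep '[{"linear":[-0.01,-0.02,0],"twist":[0,0,0],"fingers":1},{"linear":[-0.03,-0.044,-0.01],"twist":[0,0,0],"fingers":0.2},{"linear":[-0.05,-0.044,-0.03],"twist":[0,0,0],"fingers":-0.35},{"linear":[-0.05,-0.044,-0.042],"twist":[0,0,0],"fingers":-0.35},{"linear":[-0.05,-0.044,-0.042],"twist":[0,0,0],"fingers":-0.35},{"linear":[-0.05,-0.044,-0.042],"twist":[0,0,0],"fingers":-0.35}]'
python3 - <<'E'
from h import *
pr=lambda n,r:print(n,[(np.round(q['centre'],3).tolist(),round(q['conf'],2)) for q in r])
go(cw(0,.042,.2))
im,d=snap('wrist','w1.png',None,1.5)
P=viewer.camera_params('wrist');print(np.round(P['cam_to_world'],3))
pr('wrist',nets.place_of('wrist','cell_mid'))
snap('top','t3.png',(60,95,190,195),6); pr('top',nets.place_of('top','cell_mid'))
snap('side','s4.png',(50,180,250,320),4); pr('side',nets.place_of('side','cell_mid'));pr('tab',nets.place_of('side','lid_tab'))
E
```

```text
linear [-0.0507 -0.0431 -0.0415] twist [0.01 0.   0.04] dist 0.078
time: 5.3
position: [0.5916, 0.2636, 0.1991]
tool_rot: [1.042, 1.307, -1.043]
ft_force: [0.5, -1.1, -0.7]
grip_width: 0.297
linear [-0.0009  0.001   0.0009] twist [0.1  0.03 0.01] dist 0.002
[[ 0.221 -0.947 -0.235  0.654]
 [-0.975 -0.214 -0.054  0.277]
 [ 0.001  0.241 -0.97   0.35 ]
 [ 0.     0.     0.     1.   ]]
wrist [([0.596, 0.266, 0.035], 0.95)]
top [([0.593, 0.266, 0.036], 0.7)]
side [([0.592, 0.27, 0.031], 0.87)]
tab [([0.262, -0.27, 0.144], 0.93), ([0.309, 0.219, 0.141], 0.7), ([0.713, 0.253, 0.173], 0.67)]
```

View pics/w1.png

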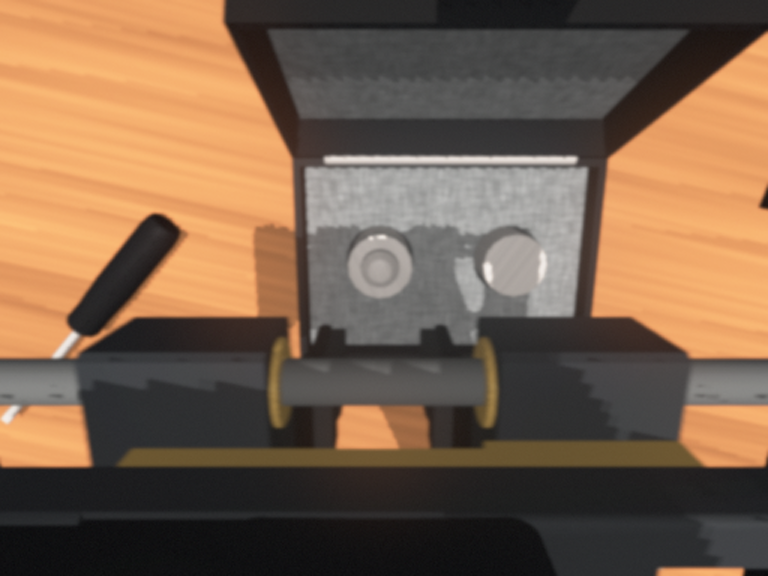

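View pics/s4.png

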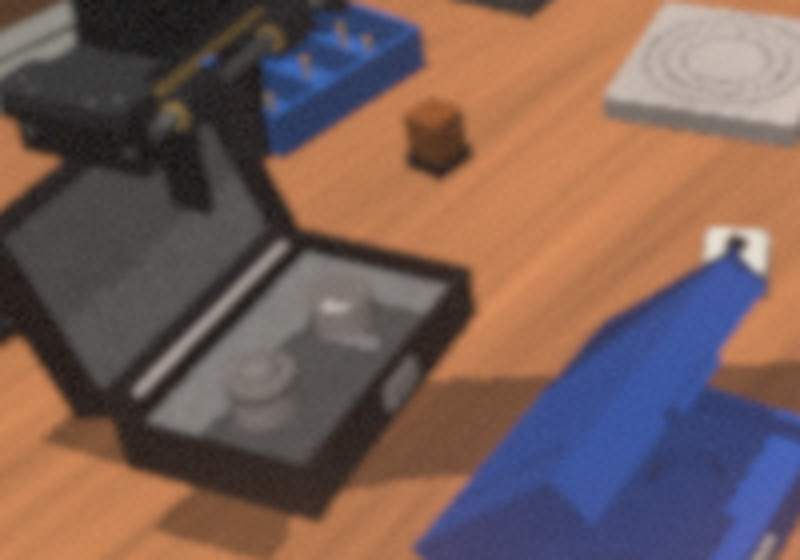

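View pics/t3.png

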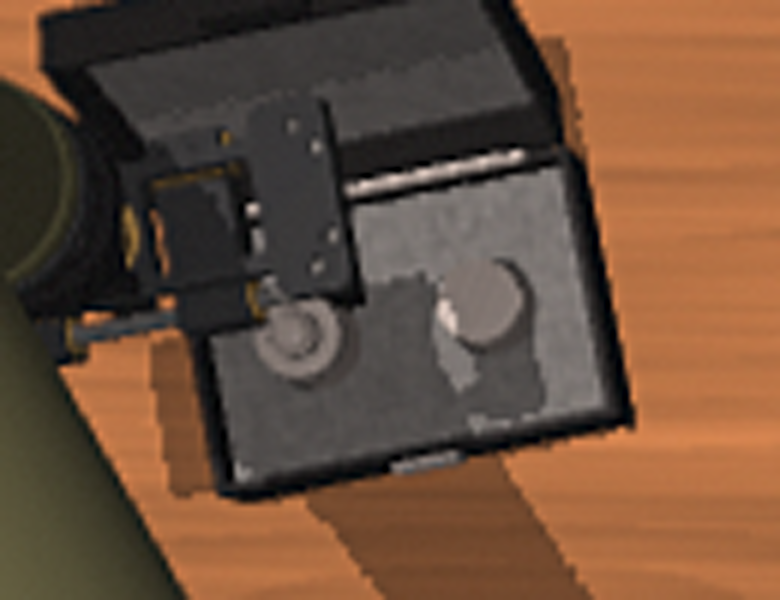

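```bash

python3 - <<'E'
from h import *
s=readout.get_state()
print(ray('wrist',380/1.5,267/1.5,.060),ray('wrist',380/1.5,265/1.5,.049),ray('top',60+293/6,95+333/6,.060),ray('top',60+299/6,95+338/6,.049))
print('spacer',ray('wrist',514/1.5,265/1.5,.045),ray('top',60+483/6,95+303/6,.045), cw(0,.042,.03),cw(0,-.042,.03))
E
```

```text
[0.59407834 0.26503729 0.06      ] [0.59300505 0.26485126 0.049     ] [0.59147639 0.26220496 0.06      ] [0.59073002 0.26302726 0.049     ]
spacer [0.61044913 0.18363928 0.045     ] [0.6093068  0.17955668 0.045     ] [0.59273071 0.26296438 0.03      ] [0.61126929 0.18103562 0.03      ]
```

```bash

python3 -c "
from h import *
go([.593,.2645,.09]);go([.593,.2645,.038])"
python3 -m creep '[{"linear":[0,0.001,0],"twist":[0,0,0],"fingers":-0.2},{"linear":[0.025,0.001,0],"twist":[0,0,0],"fingers":-0.2},{"linear":[0.05,0.001,0],"twist":[0,0,0],"fingers":-0.2},{"linear":[0.075,0.001,0],"twist":[0,0,0],"fingers":-0.2},{"linear":[0.095,0.001,0],"twist":[0,0,0],"fingers":-0.2},{"linear":[0.11,0.001,0],"twist":[0,0,0],"fingers":-0.2},{"linear":[0.11,0.001,0],"twist":[0,0,0],"fingers":-0.2},{"linear":[0.11,0.001,0],"twist":[0,0,0],"fingers":-0.2}]'
python3 - <<'E'
from h import *
go([.593,.2645,.038])
im,d=snap('wrist','w2.png',None,1.5)
snap('side','s5.png',(50,180,250,320),4)
E
```

```text
linear [ 0.1088  0.0013 -0.0021] twist [-0.08  0.02  0.06] dist 0.109
linear [ 0.1608  0.0014 -0.0021] twist [-0.08  0.02  0.06] dist 0.161
time: 6.32
position: [0.5926, 0.263, 0.0889]
tool_rot: [1.043, 1.307, -1.045]
ft_force: [0.1, -0.3, 0.7]
grip_width: 0.597
linear [ 0.0509  0.0008 -0.0013] twist [-0.01  0.01  0.1 ] dist 0.051
```

View pics/w2.png

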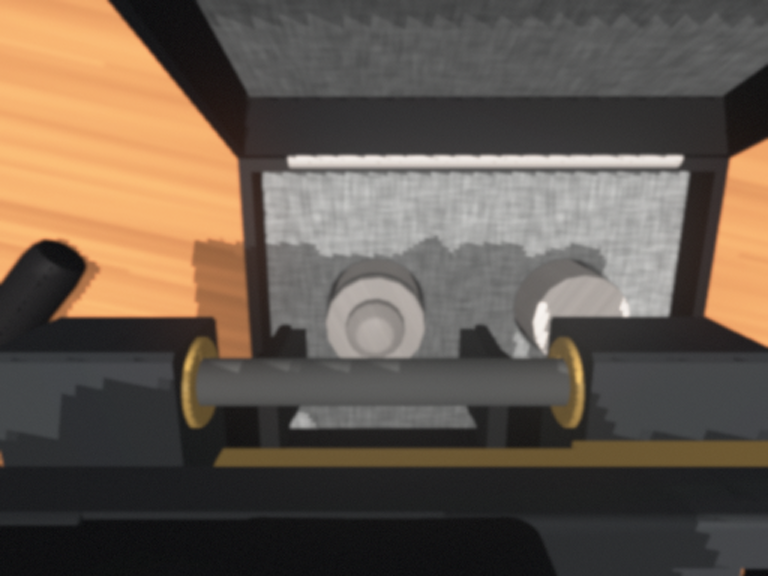

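View pics/s5.png

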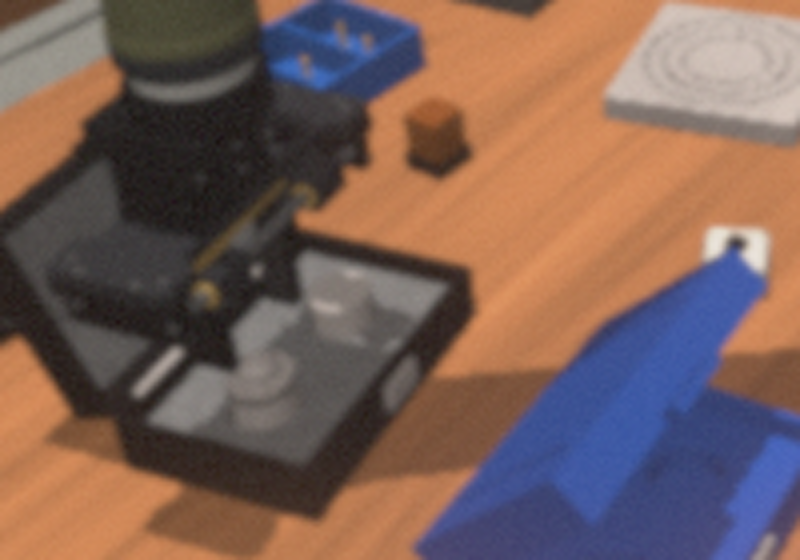

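```bash

python3 - <<'E'
from h import *
print(ray('wrist',375.5/1.5,328/1.5,.060),ray('wrist',376/1.5,319/1.5,.049))
go([.593,.2655,.038])
E
```

```text
[0.59461537 0.26772645 0.06      ] [0.59470334 0.26770118 0.049     ]
linear [ 0.0529 -0.0006 -0.0017] twist [-0.01 -0.03 -0.12] dist 0.053
```

```bash

python3 -m creep '[{"linear":[0.012,0.0005,-0.003],"twist":[0,0,0],"fingers":-0.2},{"linear":[0.024,0.0005,-0.003],"twist":[0,0,0],"fingers":-0.2},{"linear":[0.036,0.0005,-0.003],"twist":[0,0,0],"fingers":-0.2},{"linear":[0.046,0.0005,-0.003],"twist":[0,0,0],"fingers":-0.2},{"linear":[0.051,0.0005,-0.003],"twist":[0,0,0],"fingers":-0.2},{"linear":[0.051,0.0005,-0.003],"twist":[0,0,0],"fingers":-0.2},{"linear":[0.051,0.0005,-0.003],"twist":[0,0,0],"fingers":-0.2}]'
python3 - <<'E'
from h import *
go([.593,.2655,.038])
im,d=snap('wrist','w3.png',None,1.5)
snap('side','s6.png',(50,180,250,320),4)
E
```

```text
time: 7.0
position: [0.5927, 0.2664, 0.0381]
tool_rot: [1.043, 1.307, -1.044]
ft_force: [-0.4, -0.3, 0.1]
grip_width: 0.602
linear [0.0001 0.0001 0.001 ] twist [-0.   -0.    0.04] dist 0.001
```

View pics/w3.png

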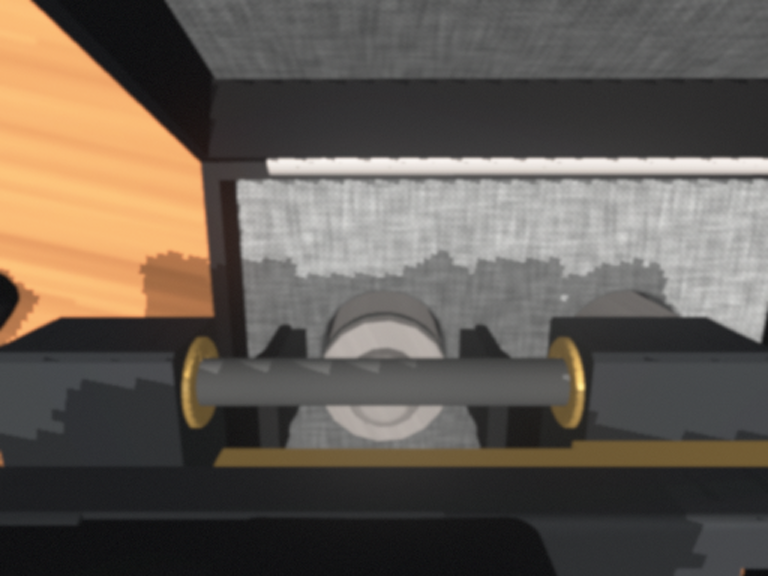

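View pics/s6.png

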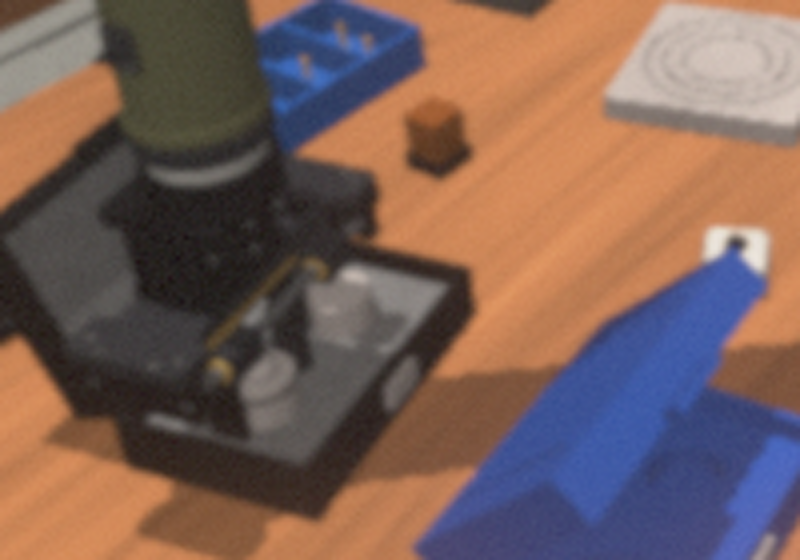

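```bash

python3 - <<'E'
from h import *
s=readout.get_state()
p=ray('wrist',384/1.5,379/1.5,.049);print(p, R.from_rotvec(s['tool_rot']).inv().apply(p-s['position']))
E
```

```text
[0.59227036 0.26684837 0.049     ] [-0.01014115 -0.0007237  -0.00042792]
```

Centred within 1 mm. Close on it.

```bash

python3 -m creep '[{"linear":[0,-0.0005,0],"twist":[0,0,0],"fingers":0.1},{"linear":[0,-0.0005,0],"twist":[0,0,0],"fingers":1},{"linear":[0,-0.0005,0],"twist":[0,0,0],"fingers":1},{"linear":[0,-0.0005,0],"twist":[0,0,0],"fingers":1},{"linear":[0,-0.0005,0],"twist":[0,0,0],"fingers":1},{"linear":[0,-0.0005,0],"twist":[0,0,0],"fingers":1},{"linear":[0,-0.0005,0],"twist":[0,0,0],"fingers":1}]' 35
```

```text
time: 7.68
position: [0.5925, 0.2661, 0.0389]
tool_rot: [1.044, 1.306, -1.044]
ft_force: [-1.0, -1.2, 2.9]
grip_width: 0.44
```

```bash

python3 -m creep '[{"linear":[-0.004,0,0],"twist":[0,0,0],"fingers":1},{"linear":[-0.010,0,0],"twist":[0,0,0],"fingers":1},{"linear":[-0.018,0,0],"twist":[0,0,0],"fingers":1},{"linear":[-0.028,0,0],"twist":[0,0,0],"fingers":1},{"linear":[-0.04,0,0],"twist":[0,0,0],"fingers":1},{"linear":[-0.055,0,0],"twist":[0,0,0],"fingers":1},{"linear":[-0.07,0,0],"twist":[0,0,0],"fingers":1},{"linear":[-0.085,0,0],"twist":[0,0,0],"fingers":1}]' 35
python3 -m creep '[{"linear":[-0.005,0,0],"twist":[0,0,0],"fingers":1},{"linear":[-0.005,0,0],"twist":[0,0,0],"fingers":1}]'
python3 - <<'E'
from h import *
im,d=snap('wrist','w4.png',None,1.5)
snap('side','s7.png',(50,180,250,320),4)
E
```

```text
time: 8.35
position: [0.5925, 0.2666, 0.1257]
tool_rot: [1.044, 1.306, -1.043]
ft_force: [-0.1, -0.0, -3.6]
grip_width: 0.44
time: 8.52
position: [0.5936, 0.2672, 0.1315]
tool_rot: [1.047, 1.304, -1.04]
ft_force: [0.4, -0.5, -5.4]
grip_width: 0.438
```

View pics/w4.png

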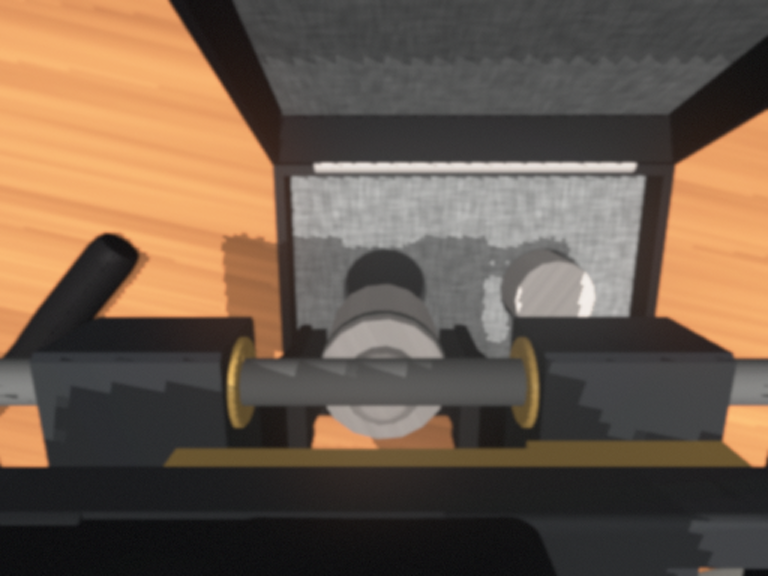

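View pics/s7.png

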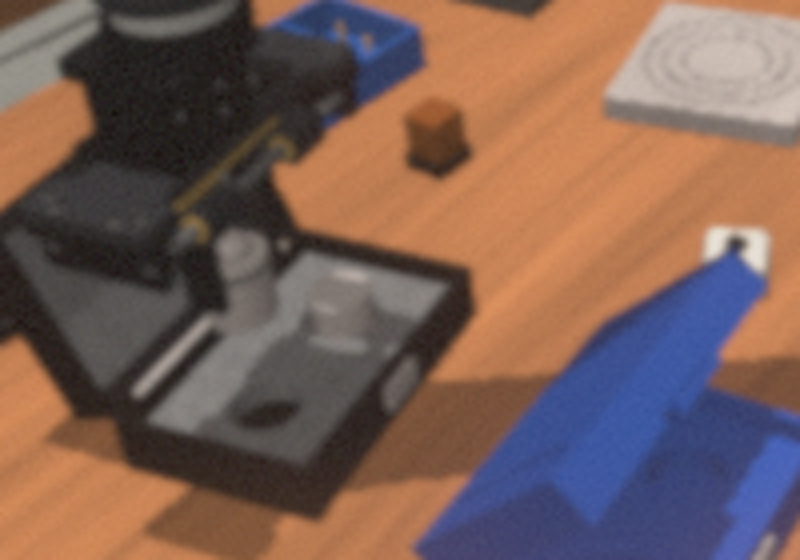

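```bash

python3 - <<'E'
from h import *
im,d=snap('top','p1.png',(235,115,330,205),6.5)
c=im[115:205,235:330].astype(int)
m=((c.max(2)-c.min(2))<40)&(c.min(2)>110)
m=cv2.morphologyEx(m.astype(np.uint8),cv2.MORPH_CLOSE,np.ones((7,7)))
n,l,st,ce=cv2.connectedComponentsWithStats(m); k=1+np.argmax(st[1:,4])
cn=max(cv2.findContours((l==k).astype(np.uint8),0,2)[0],key=cv2.contourArea)
r=cv2.minAreaRect(cn);print(r,ce[k])
b=cv2.boxPoints(r)+[235,115]; print([ray('top',*p,.022).round(4)[:2] for p in b])
print(ray('top',r[0][0]+235,r[0][1]+115,.022),ray('top',282.1,161.2,.022), w('top',d,282,161))
im,d=snap('side','p2.png',(190,170,275,225),9)
E
```

```text
((46.57276153564453, 46.677371978759766), (56.671783447265625, 56.47018051147461), 74.40719604492188) [46.49874608 46.77711599]
[array([ 0.6287, -0.1152]), array([ 0.6752, -0.2686]), array([ 0.5207, -0.3136]), array([ 0.4749, -0.1614])]
[ 0.57454765 -0.21473752  0.022     ] [ 0.5759324  -0.21620219  0.022     ] [ 0.57704683 -0.2161031   0.01751732]
```

View pics/p1.png

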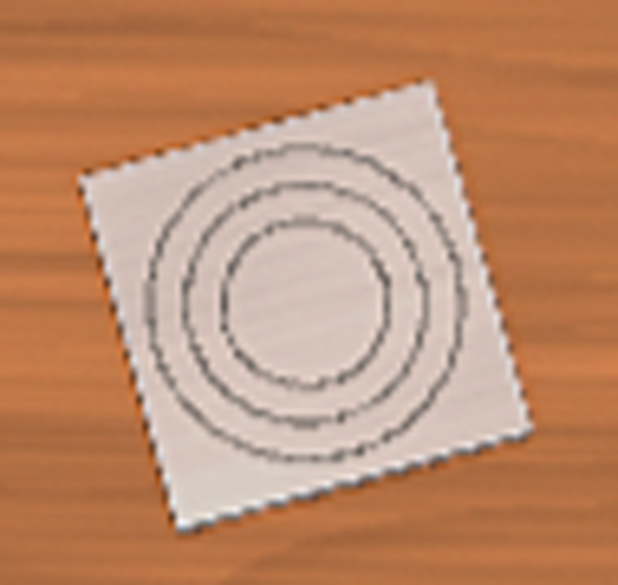

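View pics/p2.png

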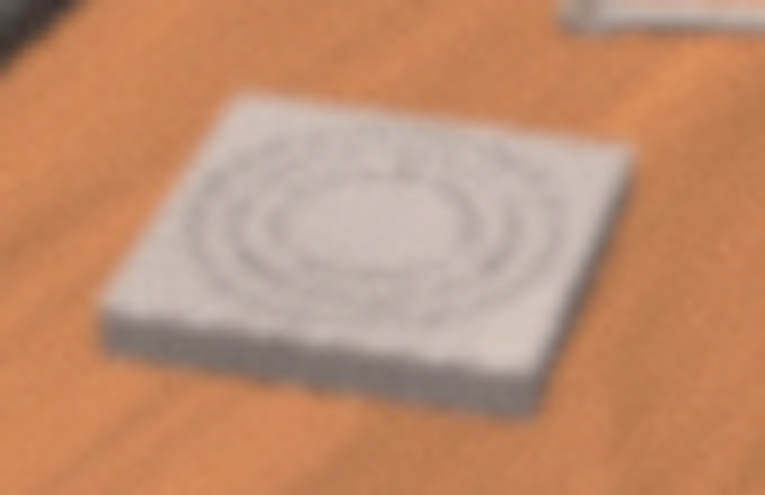

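```bash
python3 -c "
from h import *
go([.576,-.216,.13])"
python3 -m creep '[{"linear":[-0.01,-0.004,0.015],"twist":[0,0,0],"fingers":1},{"linear":[-0.015,-0.01,0.045],"twist":[0,0,0],"fingers":1},{"linear":[-0.015,-0.02,0.08],"twist":[0,0,0],"fingers":1},{"linear":[-0.015,-0.03,0.115],"twist":[0,0,0],"fingers":1},{"linear":[-0.015,-0.04,0.15],"twist":[0,0,0],"fingers":1},{"linear":[-0.015,-0.05,0.185],"twist":[0,0,0],"fingers":1},{"linear":[-0.015,-0.06,0.22],"twist":[0,0,0],"fingers":1},{"linear":[-0.015,-0.07,0.25],"twist":[0,0,0],"fingers":1}]'
python3 -c "
from h import *
go([.576,-.216,.13])"
```

```text
linear [-0.0021 -0.1216  0.4665] twist [-0.    0.03  0.11] dist 0.482
time: 9.38
position: [0.5783, 0.0039, 0.1425]
tool_rot: [1.044, 1.306, -1.046]
ft_force: [0.5, -0.4, -4.4]
grip_width: 0.442
linear [ 0.0128 -0.0504  0.214 ] twist [-0.09  0.04  0.1 ] dist 0.22
```

```bash

python3 -m creep '[{"linear":[0,-0.008,0.035],"twist":[0,0,0],"fingers":1},{"linear":[0,-0.016,0.07],"twist":[0,0,0],"fingers":1},{"linear":[0,-0.025,0.105],"twist":[0,0,0],"fingers":1},{"linear":[0,-0.033,0.14],"twist":[0,0,0],"fingers":1},{"linear":[0,-0.041,0.17],"twist":[0,0,0],"fingers":1},{"linear":[0,-0.047,0.195],"twist":[0,0,0],"fingers":1},{"linear":[0,-0.05,0.208],"twist":[0,0,0],"fingers":1},{"linear":[0.01,-0.05,0.208],"twist":[0,0,0],"fingers":1}]'
python3 - <<'E'
from h import *
go([.576,-.216,.13])
im,d=snap('wrist','w5.png',None,1.5)
E
```

```text
time: 10.05
position: [0.5765, -0.2121, 0.1343]
tool_rot: [1.047, 1.3, -1.049]
ft_force: [-0.1, -1.3, -4.1]
grip_width: 0.44
linear [ 0.0043 -0.0013  0.0036] twist [-0.36  0.2  -0.07] dist 0.006
```

View pics/w5.png

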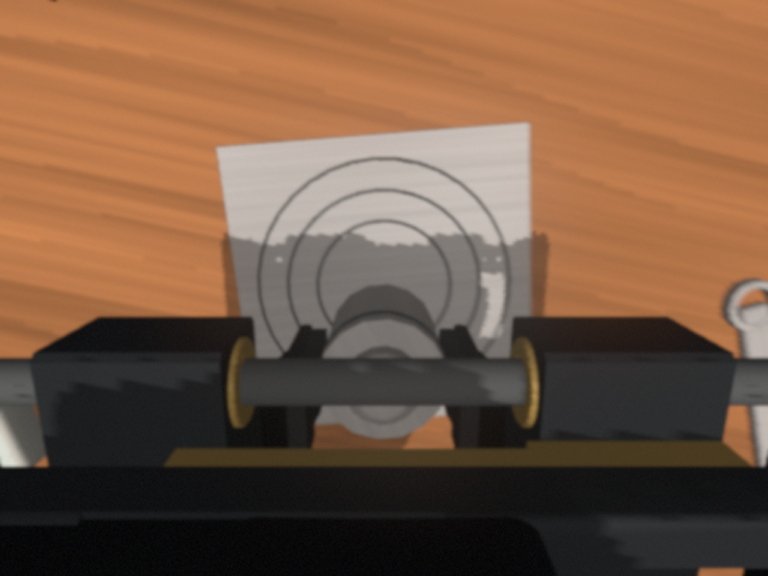

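```bash

python3 - <<'E'
from h import *
s=readout.get_state(); Rt=R.from_rotvec(s['tool_rot'])
for v,u in ((220,384.5),(189,384.5),(157,384.5)):
    p=ray('wrist',u/1.5,v/1.5,.022); print(p.round(4),Rt.inv().apply(p-s['position']).round(4))
for u,v in ((318,282),(451,282),(258,282),(511,282)): print(ray('wrist',u/1.5,v/1.5,.022).round(4))
go([.576,-.216,.0555])
E
```

```text
[ 0.6079 -0.2007  0.022 ] [1.089e-01 3.370e-02 1.000e-04]
[ 0.6234 -0.1973  0.022 ] [1.089e-01 4.950e-02 1.000e-04]
[ 0.6388 -0.1938  0.022 ] [1.089e-01 6.530e-02 1.000e-04]
[ 0.568  -0.1733  0.022 ]
[ 0.5835 -0.2426  0.022 ]
[ 0.561  -0.1421  0.022 ]
[ 0.5904 -0.2738  0.022 ]
linear [ 0.0755 -0.0009  0.008 ] twist [-0.18 -0.09  0.11] dist 0.076
```

```bash

python3 -m creep '[{"linear":[0.01,0,0],"twist":[0,0,0],"fingers":1},{"linear":[0.02,0,0],"twist":[0,0,0],"fingers":1},{"linear":[0.03,0,0],"twist":[0,0,0],"fingers":1},{"linear":[0.03,0,0],"twist":[0,0,0],"fingers":1},{"linear":[0.03,0,0],"twist":[0,0,0],"fingers":1}]'
python3 - <<'E'
from h import *
go([.575,-.213,.0555])
im,d=snap('wrist','w6.png',None,1.5)
go([.575,-.213,.0555])
for k in range(2): print([(np.round(q['centre'],4).tolist(),round(q['conf'],2)) for q in nets.place_of('wrist',['platen_centre','cell_mid'][k])])
print(readout.get_state()['position'])
E
```

```text
time: 10.52
position: [0.5756, -0.2055, 0.1023]
tool_rot: [1.042, 1.309, -1.043]
ft_force: [0.5, 0.1, -4.1]
grip_width: 0.441
linear [ 0.0467 -0.0022  0.0072] twist [ 0.09 -0.09  0.12] dist 0.047
linear [ 0.0477 -0.0028  0.0065] twist [ 0.06 -0.03  0.03] dist 0.048
[([0.5776, -0.2175, 0.0268], 0.9)]
[([0.5745, -0.2054, 0.0975], 0.63)]
[ 0.57686703 -0.2066856   0.10412673]
```

View pics/w6.png

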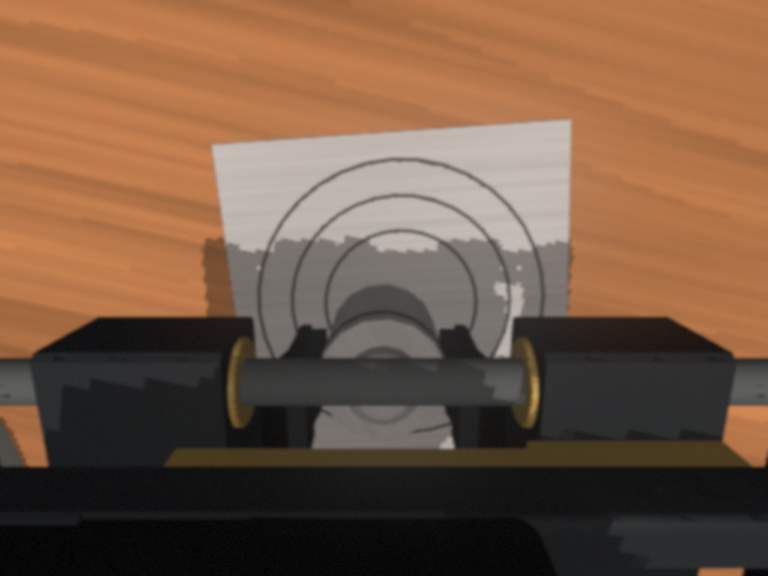

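```bash

python3 - <<'E'
from h import *
s=readout.get_state(); Rt=R.from_rotvec(s['tool_rot'])
P=[ray('wrist',u/1.5,v/1.5,.022) for u,v in ((401,230),(401,195),(401,158),(326,300),(476,300),(292,300),(510,300))]
A=Rt.inv().apply(np.array(P)-s['position']);print(A.round(4))
print('top-derived centre y:',A[:3,1]-np.array([.036,.036*(A[1,1]-0)/1 if 0 else 0,0]), 'z:',(A[3,2]+A[4,2])/2,(A[5,2]+A[6,2])/2)
go([.575,-.214,.0555])
E
```

```text
[[ 0.0822  0.0322  0.0077]
 [ 0.0822  0.0483  0.0076]
 [ 0.0822  0.0648  0.0074]
 [ 0.0821 -0.0017 -0.0282]
 [ 0.0822 -0.0017  0.0442]
 [ 0.0821 -0.0017 -0.0446]
 [ 0.0822 -0.0017  0.0607]]
top-derived centre y: [-0.00381562  0.04829826  0.06476695] z: 0.008038638989783903 0.008039194809047693
linear [ 0.0486 -0.0035  0.0067] twist [ 0.02  0.03 -0.05] dist 0.049
```

```bash

python3 -m creep '[{"linear":[0.005,-0.002,0.004],"twist":[0,0,0],"fingers":1},{"linear":[0.015,-0.0035,0.008],"twist":[0,0,0],"fingers":1},{"linear":[0.025,-0.0035,0.008],"twist":[0,0,0],"fingers":1},{"linear":[0.034,-0.0035,0.008],"twist":[0,0,0],"fingers":1},{"linear":[0.039,-0.0035,0.008],"twist":[0,0,0],"fingers":1},{"linear":[0.041,-0.0035,0.008],"twist":[0,0,0],"fingers":1},{"linear":[0.042,-0.0035,0.008],"twist":[0,0,0],"fingers":1},{"linear":[0.042,-0.0035,0.008],"twist":[0,0,0],"fingers":1}]'
python3 - <<'E'
from h import *
im,d=snap('wrist','w7.png',None,1.5)
snap('side','s8.png',(170,130,290,240),6)
go([.575,-.214,.0555])
E
```

```text
time: 11.33
position: [0.5748, -0.2152, 0.0614]
tool_rot: [1.044, 1.307, -1.043]
ft_force: [0.5, 0.7, -4.2]
grip_width: 0.436
linear [ 0.0065  0.0002 -0.0014] twist [ 0.01  0.03 -0.05] dist 0.007
```

View pics/w7.png

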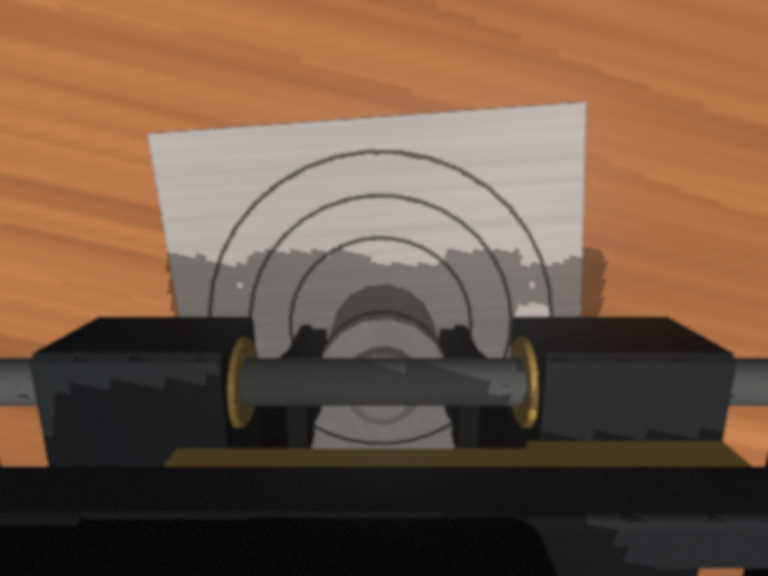

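View pics/s8.png

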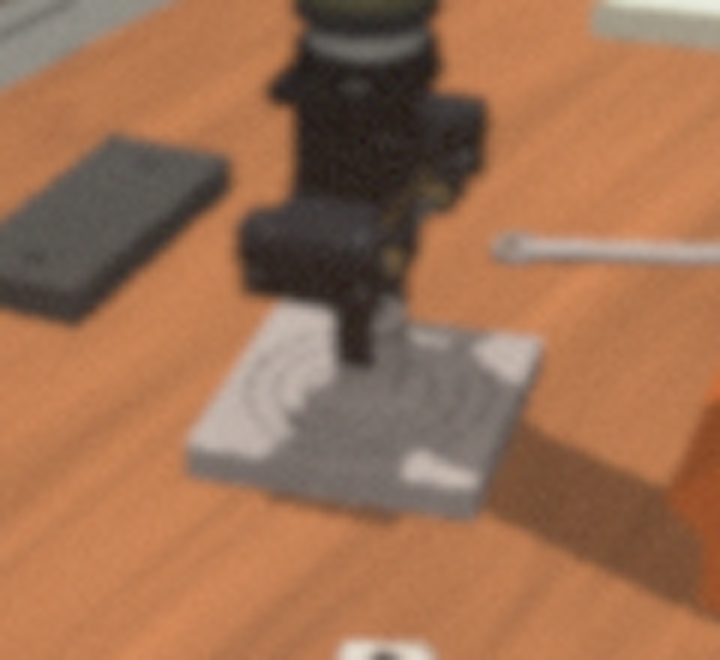

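```bash

python3 -m creep '[{"linear":[0.0015,0,-0.001],"twist":[0,0,0],"fingers":1},{"linear":[0.003,0,-0.0015],"twist":[0,0,0],"fingers":1},{"linear":[0.004,0,-0.0015],"twist":[0,0,0],"fingers":1},{"linear":[0.0045,0,-0.0015],"twist":[0,0,0],"fingers":1},{"linear":[0.005,0,-0.0015],"twist":[0,0,0],"fingers":1}]'
python3 -m creep '[{"linear":[0.0005,0,0],"twist":[0,0,0],"fingers":1},{"linear":[0.001,0,0],"twist":[0,0,0],"fingers":1}]'
```

```text
time: 11.85
position: [0.5743, -0.214, 0.0565]
tool_rot: [1.044, 1.306, -1.044]
ft_force: [-0.6, -0.2, -4.5]
grip_width: 0.436
time: 12.02
position: [0.5744, -0.2141, 0.0559]
tool_rot: [1.044, 1.306, -1.044]
ft_force: [-1.9, 0.3, 1.3]
grip_width: 0.44
```

```bash

python3 -m creep '[{"linear":[0.0003,0,0],"twist":[0,0,0],"fingers":1},{"linear":[0.0003,0,0],"twist":[0,0,0],"fingers":1}]'
python3 -c "
from h import *
snap('side','s9.png',(170,130,290,240),6); print(readout.get_state()['ft_force'])"
```

```text
time: 12.18
position: [0.5744, -0.2141, 0.0559]
tool_rot: [1.044, 1.306, -1.044]
ft_force: [-2.7, 0.6, 0.8]
grip_width: 0.441
[-1.95533442  0.89841648  1.22010734]
```

View pics/s9.png

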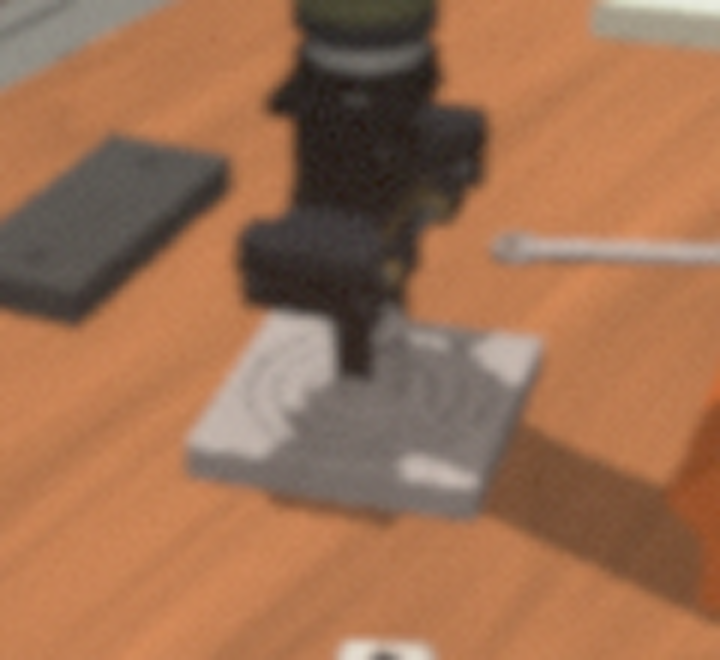

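Seated on the platen (force went from −4.5 to about +1 N). Release slowly, then retreat straight up.

```bash

python3 -m creep '[{"linear":[0,0,0],"twist":[0,0,0],"fingers":0.05},{"linear":[0,0,0],"twist":[0,0,0],"fingers":-0.05},{"linear":[0,0,0],"twist":[0,0,0],"fingers":-0.3},{"linear":[0,0,0],"twist":[0,0,0],"fingers":-0.3},{"linear":[0,0,0],"twist":[0,0,0],"fingers":-0.3},{"linear":[0,0,0],"twist":[0,0,0],"fingers":-0.3}]'
python3 - <<'E'
from h import *
snap('wrist','w8.png',None,1.5)
E
```

```text
time: 12.73
position: [0.5745, -0.2141, 0.0553]
tool_rot: [1.044, 1.306, -1.044]
ft_force: [-0.1, -0.4, 0.1]
grip_width: 0.633
```

View pics/w8.png

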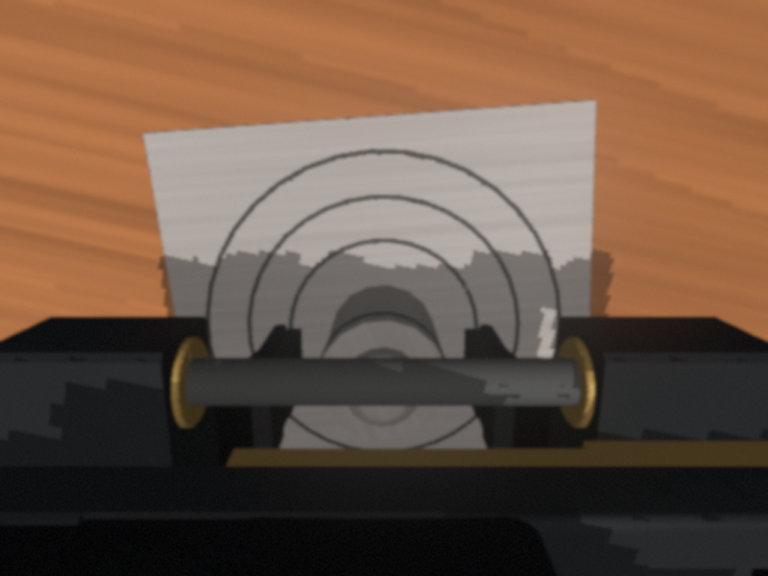

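Both fingers are clear of the cell (384,380) and it sits in the ring. Retreat.

```bash

python3 -m creep '[{"linear":[-0.01,0,0],"twist":[0,0,0],"fingers":-0.3},{"linear":[-0.025,0,0],"twist":[0,0,0],"fingers":-0.3},{"linear":[-0.045,0,0],"twist":[0,0,0],"fingers":-0.3},{"linear":[-0.07,0,0],"twist":[0,0,0],"fingers":-0.3},{"linear":[-0.1,0,0],"twist":[0,0,0],"fingers":-0.3},{"linear":[-0.13,0,0],"twist":[0,0,0],"fingers":-0.3},{"linear":[-0.16,0,0],"twist":[0,0,0],"fingers":-0.3},{"linear":[-0.17,-0.02,0],"twist":[0,0,0],"fingers":-0.3}]'
python3 -m creep '[{"linear":[0,-0.02,0.04],"twist":[0,0,0],"fingers":-0.3},{"linear":[0,-0.04,0.08],"twist":[0,0,0],"fingers":-0.3},{"linear":[0,-0.06,0.12],"twist":[0,0,0],"fingers":-0.3},{"linear":[0,-0.06,0.15],"twist":[0,0,0],"fingers":-0.3},{"linear":[0,-0.06,0.18],"twist":[0,0,0],"fingers":-0.3},{"linear":[0,-0.06,0.18],"twist":[0,0,0],"fingers":-0.3},{"linear":[0,-0.06,0.18],"twist":[0,0,0],"fingers":-0.3}]'
python3 - <<'E'
from h import *
pr=lambda n,r:print(n,[(np.round(q['centre'],4).tolist(),round(q['conf'],2)) for q in r])
snap('top','t9.png',None,1.5)
pr('cell',nets.place_of('top','cell_mid'));pr('plat',nets.place_of('top','platen_centre'));pr('tab',nets.place_of('top','lid_tab'))
snap('side','s10.png',(20,120,300,320),2.8)
pr('cell',nets.place_of('side','cell_mid'));pr('tab',nets.place_of('side','lid_tab'))
print(readout.get_state()['qd'].round(3),readout.get_state()['ft_force'])
E
```

```text
time: 13.45
position: [0.5595, -0.2167, 0.2312]
tool_rot: [1.044, 1.299, -1.035]
ft_force: [1.2, 0.8, 1.1]
grip_width: 0.645
time: 14.03
position: [0.5352, -0.4093, 0.2251]
tool_rot: [1.047, 1.305, -1.046]
ft_force: [-0.0, 0.9, -0.2]
grip_width: 0.647
cell [([0.5758, -0.2145, 0.0519], 0.71)]
plat [([0.5778, -0.2125, 0.0211], 0.97), ([0.3117, -0.5431, 0.0245], 0.65)]
tab [([0.3056, 0.2188, 0.1398], 0.91), ([0.7106, 0.2517, 0.1716], 0.84), ([0.2673, -0.2739, 0.1409], 0.6)]
cell [([0.5767, -0.2131, 0.0536], 0.45)]
tab [([0.2661, -0.2686, 0.1407], 0.92), ([0.7128, 0.2542, 0.1749], 0.87), ([0.3079, 0.2174, 0.1412], 0.83)]
[ 0.003  0.003  0.005 -0.004  0.     0.001  0.002] [-0.24668826  0.31741191 -0.66321671]
```

View pics/t9.png

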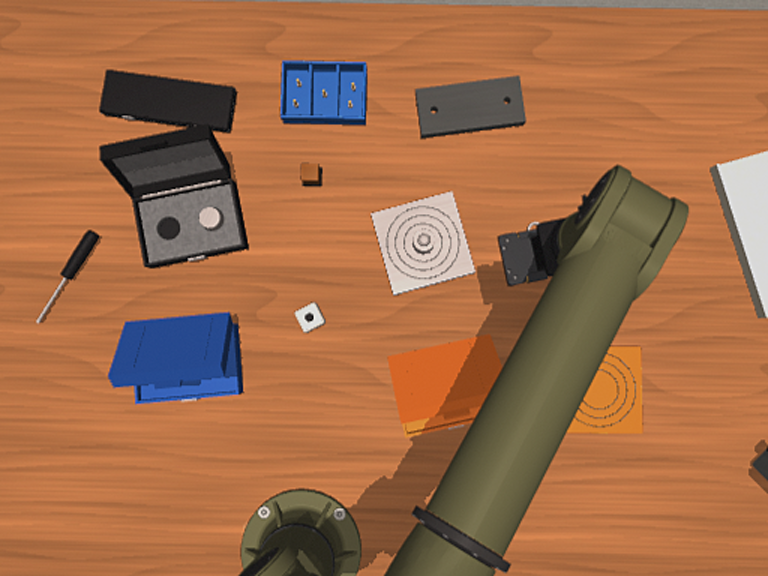

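View pics/s10.png

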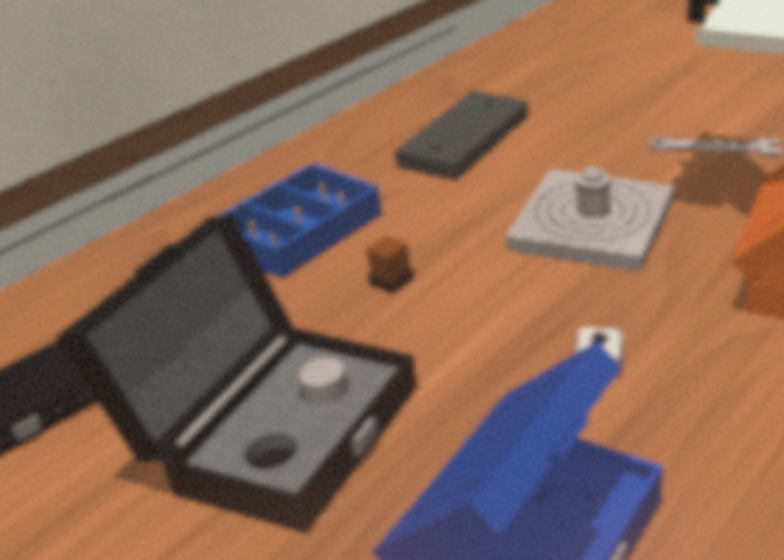

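```bash
python3 -c "
from h import *
print(job.close_job())"
```

```text
the job is handed in; nothing more can be done
None
```

I pushed the black case's lid open with the closed fingers. Then I lifted the domed load cell out of the pocket on the case's +y side and set it down inside the smallest ring of the bare steel platen. I handed the job in at about 14 s; it gave no verdict.

- **Load cell:** The top camera puts the cell's centre about 3 mm from the platen centre and at the seated height. The side camera agrees to within 2 mm, though with low confidence. In both pictures the cell stands upright in the smallest ring.
- **Lid:** Both cameras find the tab about 172–175 mm up and behind the hinge, which matches the open stop.
- **Robot:** The arm was about 0.2 m away from the cell, at rest and touching nothing.
- **Disagreements:** The cameras differed by up to about 5 mm on where the cell sat in the case. I settled that with a close wrist view before gripping. One wrist reading of the platen centre, taken while the arm was still settling, was up to 9 mm away from the others, so I measured again before lowering the cell.

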